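# Load a staple strip into a spring magazine and shut the cover rail

### The job

Load the staple strip, legs down, into the steel magazine in the blue holder: push the spring follower back with the end of the strip, gently and without forcing anything, until the strip drops in behind the front gate and lies flat on the channel floor, then let go of it. Then slide the cover rail fully shut over it and let go, and leave the bowl, the glass cube and the tweezers where they are.

Things in the scene. Friction and masses are not known exactly. Their poses are not given: they have to be found in the camera images.
- holder: Blue plastic holder fixed to the desk: foot plate 224 x 64 x 14 mm high. Origin mid-underside (plate from x -108 to +116 mm), x along it to the rear, z up. At x -6 to +110 two cheeks (outer faces y +-18 mm, tops 46 mm above the desk) guide the cover rail; ahead of them a steel magazine is clamped on the centre line.
- gate_mid (a point): Mid-slot mark: middle of the magazine gate's rear face, at its top (27 mm above the desk), IF the magazine sat mid slot: holder x -90 mm, y 0. The magazine is clamped anywhere along a 20 mm slot, so gate, channel and follower together really sit -10 to +10 mm along holder x from the marks; this is not measured. Gate: 20 mm wide, 5 mm thick, fixed.
- channel_mid (a point): Mid-slot mark: where the middle of the strip's underside comes to rest when loaded (same unmeasured -10 to +10 mm): holder x -57 mm, y 0, on the channel floor, 18 mm above the desk. The open-topped channel is 15.4 mm between its walls, which flare at the top; wall tops 26 mm above the desk. Pressing the strip on magazine, follower, rail or holder with over 25 N spoils them.
- follower_mid (a point): Mid-slot mark: follower's front face at rest, top middle (39 mm above the desk), 50 mm behind the gate (holder x -40 mm, same unmeasured -10 to +10). Damped dark block 11 mm wide, foot 19 mm above the desk. It yields 19.5 mm to the rear, 2 N at first, 6 N at the end, then a hard stop: there a strip touching it clears the gate by 3.5 mm and goes straight down. Freed, it slides to the gate.
- strip: Strip of heavy-duty staples, bare metal, an inverted U: 66 mm long (its x axis) x 13 mm wide (y) x 20 mm high (z up), about 50 g, standing loose on the desk on its legs. Origin in the middle of its underside. Both ends are alike.
- rail (a joint): How far the steel cover rail stands open, in m: 0 fully shut, 0.090 fully open. Plate 110 x 24 x 2.5 mm with 5 mm side skirts, underside 41 mm above the desk (3 mm above a seated strip), sliding along the holder's x: its front edge is at holder x = -94 mm + the joint value. It stays where it is left and takes about 2.5 N to slide.
- rail_tab (a point): Top middle of the rail's upright tab, 68 mm above the desk. The tab is a dark steel block on the rail's rear end, 10 mm thick (holder x) x 20 mm wide (holder y), from 43 to 68 mm above the desk, at holder x = +8 mm + the joint value, y 0. Pushed towards holder -x it shuts the rail, up to a hard stop.
- bowl: Bystander: loose white ceramic bowl, 110 mm across, 45 mm high; origin in the middle of its underside.
- glass_cube: Bystander: loose clear glass cube, 45 mm; origin in the middle of its underside.
- tweezers: Bystander: loose stainless tweezers lying flat, 127 mm long (x), about 15 mm wide, 6 mm high; origin near their middle, on the desk.
There are look-alikes about, which are no part of the job. There is more than one size of the strip; the job needs the largest. Of the things shaped like the holder, the blue one is meant.

How it is judged:
By the outcome, as a careful person would: the job done as asked, in the order asked, and still so for the second after the job is handed in, with the robot touching nothing.
It also fails if it takes over 54 s, if anything falls off the work surface, if the arm or the gripper's body presses on something with over 40 N, if the wrist force passes 120 N, or if a joint passes its speed limit or range.

### The arm

A 6-joint arm with a two-finger parallel gripper is mounted at the origin on the work surface. World frame = base frame: x ahead of the robot, y to its left, z up, the work surface at z = 0. Lengths are in m, angles in rad, forces in N, time in s.
With the tool pointing down it reaches from about 0.425 to 0.95 m from the base axis. Payload 3.5 kg.
Tool frame: the origin (TCP) lies midway between the tips of the shut fingers; the grasp point (between the pads) lies grasp_offset behind it (grasp_offset is the distance from the TCP to the grasp point, in m); z points along the fingers, y is the direction in which the jaws open and shut (so a half turn about z gives the same grasp; the last joint's range is limited). The gripper opens to 85 mm and grips with 20 to 120 N. Pads are 22 mm wide; open, the fingers measure 114 mm over their backs; the gripper's body (76 mm by 85 mm) begins 54 mm behind the grasp point. The pads swing forward as they close: fully open they stand 13 mm farther back than shut.
Start: joints at [1.127, 0.286, 1.577, -0, 1.279, -0.15], TCP at [0.195, 0.646, 0.231] pointing down, gripper open.
Joint ranges: [-2.77, 2.77], [-0.9, 2.22], [0.21, 2.48], [-1.53, 4.67], [0.24, 2.81], [-2.84, 2.84]. Speed limits (rad/s): [2.79, 2.79, 3.14, 3.14, 3.14, 3.14].

### API

Orientations are given as a unit quaternion [x, y, z, w].
In Python, from plant import * gives the robot as it stands.
- The arm moves only by the tool jog_arm, never from a script. Its argument "targets" is text: rows parted by semicolons, each of 7 numbers parted by spaces: the shift along the world's x, y, z in mm, then the turn, a rotation vector about the world's x, y, z in degrees, then the gripper's target within -1 to 1 (fully open at 1, half-way at 0, shut at -1). A call has 1 to 10 rows; each row shifts and turns the pose as measured when the row begins; what a row does not reach is not made up. A row lasts 1/12 s, in which the tool goes at most 41.7 mm and 7.16 degrees, less where a joint would pass 70% of its speed; a pose out of reach is approached as far as the arm can. A call with a gripper value outside its range is refused whole. The fingers move at their own pace and stop on an object; "force" is the grip in N (left out, the last holds). Time passes only in rows, so rows that do not move let the fingers close. It gives the time, the measured TCP pose, the force and the opening at its end, in the units of the state.
- get_state(): the state, without advancing time (a new reading comes with each control period).
- read_camera(name): name is "side" or "top"; returns a dict with "pixels" (480x640x3 uint8, blue, green, red), "mtx" (3x3 intrinsics, pixels), "world_from_camera" (4x4, takes a point from camera to world coordinates). Camera axes: x right, y up, looking along -z (the intrinsics and any distortion apply to the point x, -y, -z); pixel columns grow to the right and rows downward; lengths in m; the calibration is good to about 2 mm. A picture is of the moment at which its call begins. There is no depth.
- sign_off(): hands the job in, once; it reports no verdict.
Trained networks look in a picture, given as the dict that the camera call returned (one of the last four; its "shot" number tells which), for a name from the list of things; names that differ only in an ending like _2 or _b are one class to them, and where a whole thing is asked for, a point or a joint stands for the part that bears it (a point fixed in the world has none). Each returns a list of dicts, best first, with "p" (0 to 1); they miss things now and then, are a little off and sometimes report something else, mostly with a low value. They report only what shows in the picture. A call takes as long as a camera call. They do not tell look-alikes from the thing itself.
- spot_in(target, picture): "uv" ([column, row] in pixels, amid what is visible of it).
- silhouettes(target, picture): "mask" (480x640 bool, what is visible of it) and "uv" ([column, row] in pixels, amid what is visible of it).
- mark_of(target, picture): "uv" ([column, row] in pixels: a listed point, or the origin of a listed thing).
The state is a dict: "time": time; "qpos": joint angles; "dq": joint speeds; "joint_efforts": joint torques, N m; "eef_pos": TCP position; "tcp_rot": TCP orientation; "contact_force": force on the tool from outside, world axes, zero at the start; "wrist_torque": the same for the moment, N m; "opening": opening from 0.0 (shut) to 1.0 (fully open).
Only numpy, scipy, OpenCV 4.12 (cv2) and the standard library are available. Lean on these libraries where they do the work, as an engineer would, in place of code of your own. Each camera call takes 0.05 s, during which the arm holds its last target.

## Working session

There is one attempt and no reset: what is moved stays moved. The work goes in short steps, Python scripts to look and compute and a tool call to move; the robot and the scene stay as the last step left them, time stands still between calls to the robot, and variables do not carry over. Pictures are saved under pics/ and viewed, and the job is handed in when it is done.

Besides the shell and the picture viewer there is one more tool, called as name(argument=value, ...) on one line, values as JSON. jog_arm: Moves the arm, as the interface text tells. Its arguments: {"type":"object","properties":{"targets":{"type":"string"},"force":{"type":"number"}},"required":["targets"]}

```bash
ls; mkdir -p pics
cat > h.py <<'E'
from plant import *
import numpy as np, cv2
def ray(pic,uv):
    K=np.array(pic["mtx"]);T=np.array(pic["world_from_camera"])
    d=np.linalg.inv(K)@np.array([uv[0],uv[1],1.0]); d=np.array([d[0],-d[1],-d[2]])
    return T[:3,3],T[:3,:3]@d
def at_z(pic,uv,z):
    o,d=ray(pic,uv); return o+d*(z-o[2])/d[2]
def proj(pic,p):
    K=np.array(pic["mtx"]);T=np.linalg.inv(np.array(pic["world_from_camera"]))
    c=T[:3,:3]@np.array(p)+T[:3,3]; c=np.array([c[0],-c[1],-c[2]]); q=K@c; return q[:2]/q[2]
E
python3 - <<'E'
from h import *
np.set_printoptions(precision=4,suppress=True)
s=get_state(); print({k:s[k] for k in("time","eef_pos","tcp_rot","opening","contact_force")})
import plant; print([n for n in dir(plant) if not n.startswith('_')])
for c in("top","side"):
    p=read_camera(c); cv2.imwrite(f"pics/{c}0.png",p["pixels"]); print(c,p.keys(),np.array(p["mtx"]),np.array(p["world_from_camera"]))
    for n in("holder","strip","rail","rail_tab","gate_mid","follower_mid","channel_mid","bowl","glass_cube","tweezers"):
        for f in(spot_in,mark_of):
            try: r=f(n,p)
            except Exception as e: print(n,e);continue
            print(n,f.__name__,[(np.round(x["uv"],1).tolist(),round(x["p"],2)) for x in r])
E
```

```text
pics
{'time': 0.0, 'eef_pos': array([0.1952, 0.6455, 0.2299]), 'tcp_rot': array([ 0.1464,  0.9892, -0.0011, -0.0004]), 'opening': 1.000088092603878, 'contact_force': array([-0.1254,  0.1255, -0.4253])}
['Unreachable', 'get_state', 'grasp_offset', 'mark_of', 'read_camera', 'sign_off', 'silhouettes', 'spot_in']
top dict_keys(['pixels', 'mtx', 'world_from_camera', 'shot']) [[536.0432   0.     317.5432]
 [  0.     536.0432 233.9756]
 [  0.       0.       1.    ]] [[-0.0859  0.9761 -0.1997  0.3943]
 [-0.9963 -0.0843  0.0164  0.0314]
 [-0.0009  0.2003  0.9797  0.9287]
 [ 0.      0.      0.      1.    ]]
holder call [([294.8, 251.0], 0.72), ([310.7, 370.8], 0.67)]
holder call [([312.4, 368.3], 0.84), ([297.8, 251.2], 0.68), ([331.7, 246.4], 0.5)]
strip call [([485.2, 263.5], 0.59), ([435.0, 279.1], 0.53), ([400.8, 310.8], 0.48)]
strip call [([435.7, 280.6], 0.85), ([399.0, 310.1], 0.45), ([480.9, 265.6], 0.43)]
rail call [([268.0, 253.9], 0.77), ([336.7, 378.1], 0.61)]
rail it knows: bowl, channel_mid, follower_mid, gate_mid, glass_cube, holder, rail_tab, strip, tweezers
rail_tab call [([26
[... 1566 characters left out ...]
tab call [([310.8, 197.9], 0.69)]
gate_mid call [([232.0, 274.6], 0.84), ([327.2, 246.6], 0.59)]
gate_mid call [([341.6, 276.1], 0.86), ([224.1, 306.7], 0.66)]
follower_mid call [([231.0, 276.2], 0.73), ([324.6, 249.1], 0.59)]
follower_mid call [([332.4, 252.8], 0.91), ([225.6, 277.6], 0.74)]
channel_mid call [([324.1, 247.1], 0.72), ([230.6, 275.0], 0.69), ([316.6, 218.4], 0.4)]
channel_mid call [([334.5, 262.1], 0.83), ([224.5, 295.9], 0.68)]
bowl call [([416.2, 214.0], 0.7)]
bowl call [([415.1, 226.1], 0.75), ([258.6, 175.2], 0.64)]
glass_cube call [([439.8, 319.4], 0.55)]
glass_cube call [([435.8, 322.2], 0.8)]
tweezers call [([260.9, 175.7], 0.49)]
tweezers call [([262.8, 176.4], 0.54)]
```

View pics/top0.png

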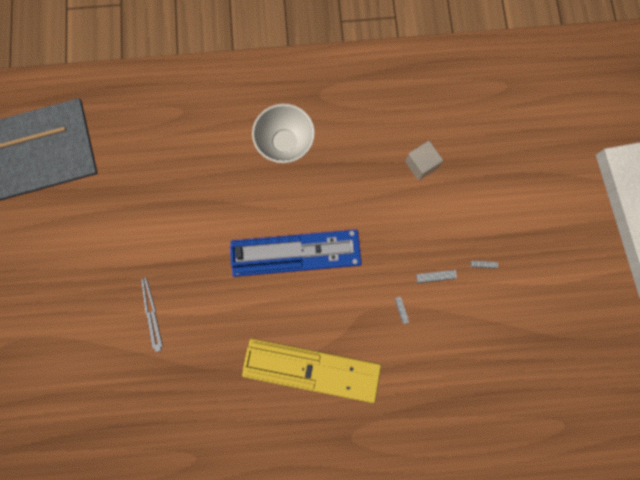

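View pics/side0.png

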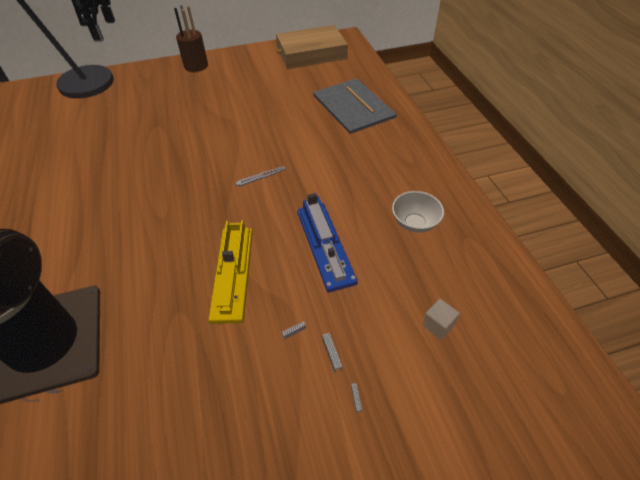

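The top view shows the blue holder at (297,252) and the yellow look-alike at (312,370). There are three strip candidates: (437,276) is the longest, (402,310) and (485,264) are short. I choose (437,276) and will check it in a close crop.

Run:
```python
from h import *
np.set_printoptions(precision=4,suppress=True)
print(grasp_offset)
P={c:read_camera(c) for c in("top","side")}
for c,p in P.items():
    for r in silhouettes("strip",p):
        m=r["mask"].astype(np.uint8); ys,xs=np.nonzero(m)
        if len(xs)<10: continue
        # project mask pixels to z=.02 
        w=np.array([at_z(p,(x,y),0.02)[:2] for x,y in zip(xs,ys)])*1000
        rect=cv2.minAreaRect(w.astype(np.float32)); print(c,np.round(r["uv"]),round(r["p"],2),len(xs),rect)
    for r in silhouettes("holder",p):
        print(c,"holder",r["uv"],r["mask"].sum(),r["p"])
def crop(c,x0,y0,x1,y1,f,n):
    cv2.imwrite(f"pics/{n}.png",cv2.resize(P[c]["pixels"][y0:y1,x0:x1],None,fx=f,fy=f,interpolation=cv2.INTER_CUBIC))
crop("top",220,220,370,285,5,"th"); crop("side",285,185,365,295,5,"sh")
crop("top",380,240,510,330,6,"ts"); crop("side",270,310,370,420,5,"ss")
for n in "gate_mid","follower_mid","channel_mid","rail_tab","holder":
    z=dict(gate_mid=.027,follower_mid=.039,channel_mid=.018,rail_tab=.068,holder=0)[n]
    for c,p in P.items():
        print(n,c,[(at_z(p,r["uv"],z)*1000,round(r["p"],2)) for r in mark_of(n,p)])
```

```text
0.0187
top [438. 277.] 0.85 349 ((489.7168273925781, -178.44769287109375), (16.1945858001709, 66.72631072998047), 0.2738165259361267)
top [399. 309.] 0.72 157 ((438.4195251464844, -112.92195129394531), (42.456451416015625, 10.211496353149414), 12.07664966583252)
top [485. 263.] 0.5 153 ((502.7287902832031, -262.78985595703125), (44.55244827270508, 10.355090141296387), 85.06485748291016)
top [154. 319.] 0.5 495 ((467.8339538574219, 307.09521484375), (124.16287231445312, 16.603271484375), 9.67779541015625)
top holder [310.8, 369.3] 5310 0.86
top holder [295.0, 251.3] 4807 0.57
side [294. 332.] 0.69 165 ((437.30072021484375, -123.18787384033203), (42.493446350097656, 14.1998872756958), 11.973514556884766)
side [332. 353.] 0.54 357 ((488.5285339355469, -182.70310974121094), (69.67779541015625, 18.846935272216797), 89.20679473876953)
side [352. 399.] 0.47 193 ((501.6365051269531, -270.3406677246094), (47.283668518066406, 10.749726295471191), 81.75711822509766)
side [258. 174.] 0.26 266 ((466.42938232421875, 291.0959167480469), (122.60456085205078, 19.581449508666992), 11.712763786315918)

[... 519 characters left out ...]
nnel_mid top [(array([561.7896, 159.1727,  18.    ]), 0.75), (array([557.7701,  -7.4216,  18.    ]), 0.67), (array([340.2992, -12.0877,  18.    ]), 0.67)]
channel_mid side [(array([547.0568,  -6.6999,  18.    ]), 0.89), (array([335.5896, -17.0993,  18.    ]), 0.64)]
rail_tab top [(array([352.8716,  56.1559,  68.    ]), 0.9), (array([550.9673, 150.6206,  68.    ]), 0.65), (array([ 480.2556, -165.1521,   68.    ]), 0.62)]
rail_tab side [(array([ 483.2712, -206.59  ,   68.    ]), 0.45)]
holder top [(array([348.9573,  41.1338,   0.    ]), 0.91), (array([547.2202,  47.6718,   0.    ]), 0.7)]
holder side [(array([348.1909,  36.6084,   0.    ]), 0.83), (array([549.4112,  59.1252,   0.    ]), 0.64)]
```

View pics/th.png

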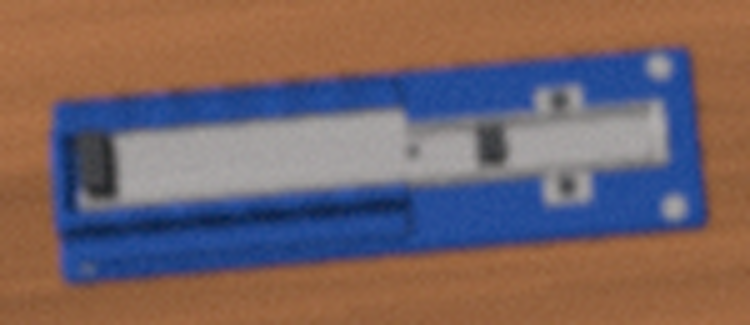

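View pics/sh.png

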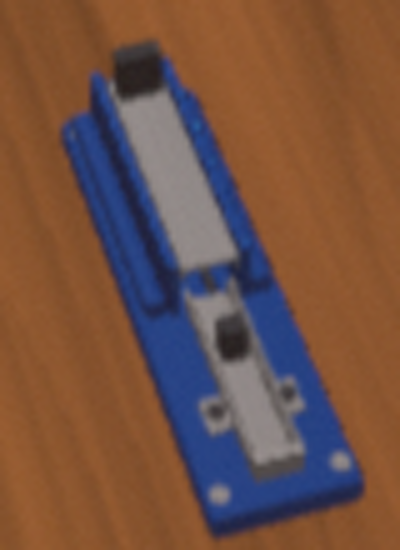

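View pics/ts.png

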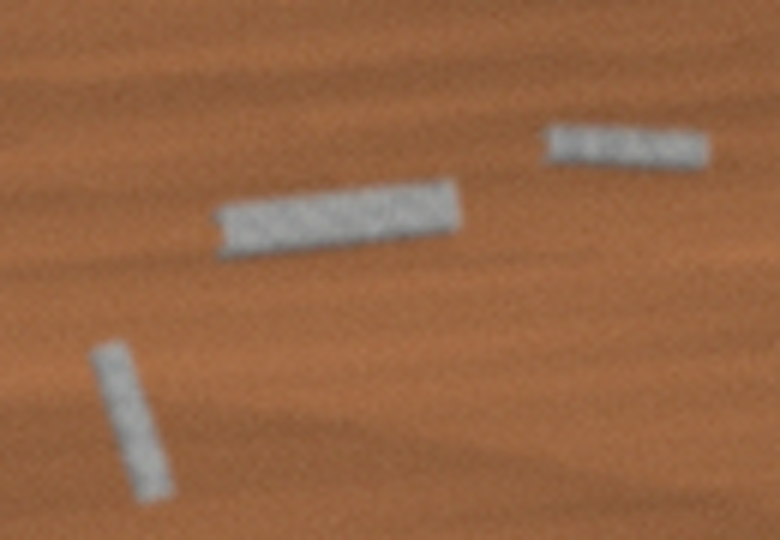

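View pics/ss.png

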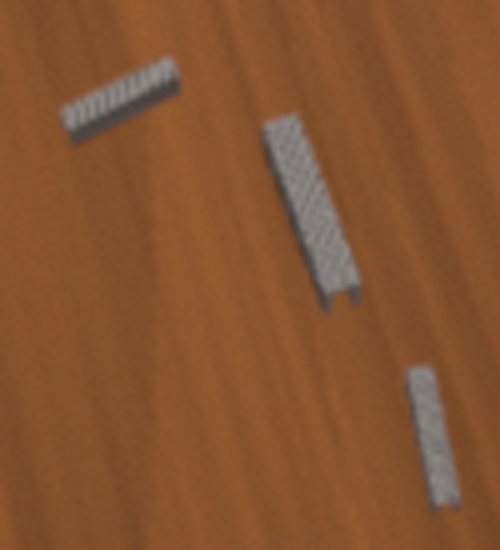

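The crops confirm that the strip at top (437,276) is the largest, about 66×16 mm against about 42×10 mm for the other two. In the blue holder, the gate is at right (~top (352,246)), the follower is at (318,248) and the dark tab is at (239,253). Next I fit the holder pose by its silhouette.

```bash
cat > fit.py <<'E'
from h import *
from scipy.optimize import minimize
np.set_printoptions(precision=2,suppress=True)
def boxpts(x0,x1,y0,y1,z0,z1): return np.array([[x,y,z] for x in(x0,x1) for y in(y0,y1) for z in(z0,z1)],float)
def render(p,boxes,pose,off,S=4,win=None):
    x,y,t=pose; c,s=np.cos(t),np.sin(t); x0,y0,x1,y1=win
    im=np.zeros(((y1-y0)*S,(x1-x0)*S),np.uint8)
    for b in boxes:
        w=np.c_[x+c*b[:,0]-s*b[:,1], y+s*b[:,0]+c*b[:,1], b[:,2]]/1000
        q=np.array([proj(p,v) for v in w])-off
        q=((q-[x0,y0])+0.5)*S-0.5
        h=cv2.convexHull(q.astype(np.float32))
        cv2.fillPoly(im,[np.round(h*16).astype(np.int32)],255,shift=4)
    return cv2.resize(im,(x1-x0,y1-y0),interpolation=cv2.INTER_AREA)/255.
def fit(p,soft,boxes,init,win,off=np.zeros(2)):
    f=lambda v: np.sum((render(p,boxes,(v[0],v[1],v[2]/100),off,4,win)-soft)**2)
    best=None
    for st in (3,1):
        sim=np.array([init]*4,float)
        for i in range(3): sim[i+1,i]+=st
        r=minimize(f,init,method="Nelder-Mead",options=dict(initial_simplex=sim,xatol=.02,fatol=.01)); init=r.x
    return r.x,r.fun
E
python3 - <<'E'
from fit import *
hb=[boxpts(-108,116,-32,32,0,14),boxpts(-6,110,-18,18,14,46)]
sb=[boxpts(-33,33,-6.5,6.5,0,20)]
P={c:read_camera(c) for c in("top","side")}
for c,win,ws in(("top",(220,220,372,288),(408,262,466,292)),("side",(285,185,368,298),(315,325,350,378))):
    p=P[c]; 
    for n,w,b,i in(("holder",win,hb,(550,60,1.57*100)),("strip",ws,sb,(489,-180,157))):
        im=p["pixels"][w[1]:w[3],w[0]:w[2]].astype(float)
        # wood is r>b strongly ; blue/gray b>=~r
        d=im[...,0]-im[...,2]; wood=np.median(d[:6]); 
        soft=np.clip((d-wood)/( -6-wood),0,1); 
        if n=="strip": 
            soft=np.clip((d-wood)/(np.percentile(d,93)-wood),0,1)
        soft=np.where(soft<.25,0,soft)
        x,f=fit(p,soft,b,i,w); print(c,n,x,"deg",np.degrees(x[2]/100),f,soft.sum())
        r=render(p,b,(x[0],x[1],x[2]/100),np.zeros(2),4,w)
        cv2.imwrite(f"pics/fit_{c}_{n}.png",cv2.resize(np.hstack([(soft*255),(r*255),abs(r-soft)*255]).astype(np.uint8),None,fx=2.,fy=2.))
        cv2.imwrite(f"pics/fo_{c}_{n}.png",im)
E
```

```text
top holder [552.49  53.87 157.56] deg 90.27410013000063 24.930738699535002 4966.6511627906975
top strip [ 490.18 -180.12  160.12] deg 91.74424797532085 10.99975980958223 353.3414634146342
side holder [551.9   54.26 157.54] deg 90.2660286519957 40.76346588001578 2927.767441860465
side strip [ 489.89 -178.48  160.11] deg 91.73880380240784 13.756250275313961 343.06097560975616[ WARN:0@2.343] global loadsave.cpp:1063 imwrite_ Unsupported depth image for selected encoder is fallbacked to CV_8U.
```

Run:
```python
from fit import *
P={c:read_camera(c) for c in("top","side")}
X,Y,T=552.2,54.1,np.radians(90.27)
def W(p): x,y,z=p; return np.array([X+np.cos(T)*x-np.sin(T)*y,Y+np.sin(T)*x+np.cos(T)*y,z])/1000
R=np.array([P])[0]
# follower/gate: along centre line, profile. Fit d with overlay
for c,(x0,y0,x1,y1) in (("top",(305,225,365,270)),("side",(315,235,360,290))):
    p=P[c]; F=12
    base=cv2.resize(p["pixels"][y0:y1,x0:x1],None,fx=F,fy=F,interpolation=cv2.INTER_CUBIC)
    outs=[]
    for d in (-7,-3):
        im=base.copy()
        def pt(q): u=proj(p,W(q)); return tuple(int(round(v)) for v in ((u-[x0,y0]+.5)*F-.5))
        def line(a,b,col): cv2.line(im,pt(a),pt(b),col,1)
        g=-90+d
        line((g,-10,27),(g,10,27),(0,255,0)); line((g-5,-10,27),(g-5,10,27),(0,255,255))
        line((g-5,-10,14),(g-5,10,14),(0,128,255))
        f=-40+d
        line((f,-5.5,39),(f,5.5,39),(0,0,255)); line((f,-5.5,19),(f,5.5,19),(255,0,255)); line((f,-5.5,19),(f,-5.5,39),(255,0,255))
        line((f,5.5,19),(f,5.5,39),(255,0,255))
        for s in(1,-1): line((g,s*7.7,26),(g+60,s*7.7,26),(255,255,0))
        cv2.imwrite(f"pics/ov_{c}{d}.png",im)
```

```text
(no output)
```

View pics/ov_top-3.png

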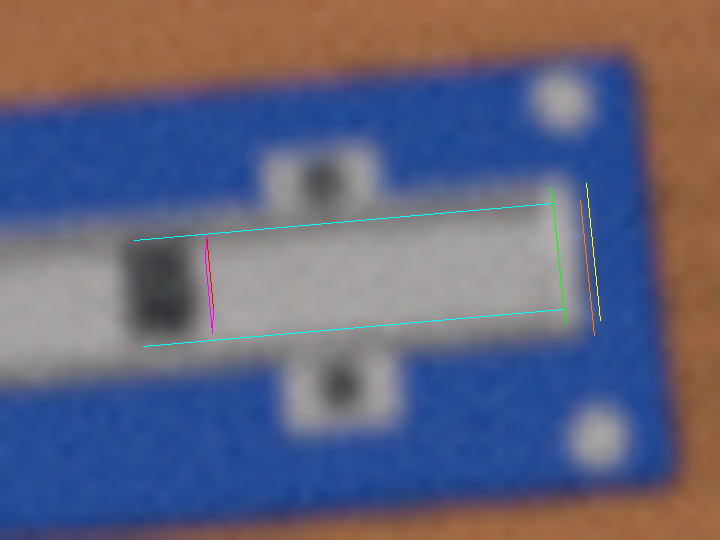

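View pics/ov_side-7.png

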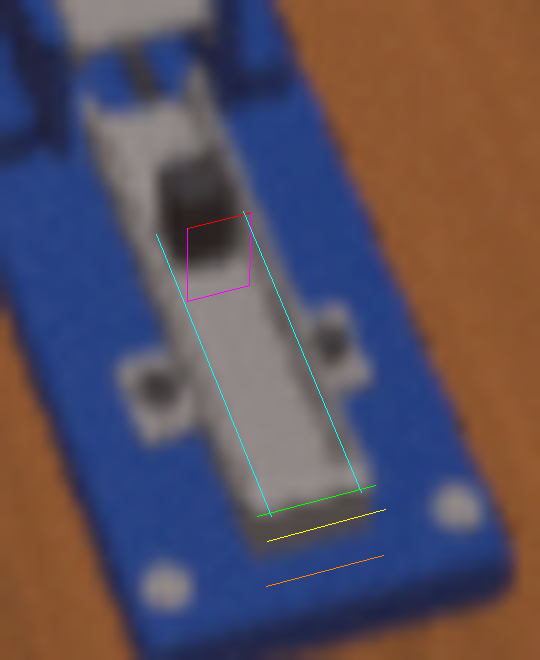

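View pics/ov_side-3.png

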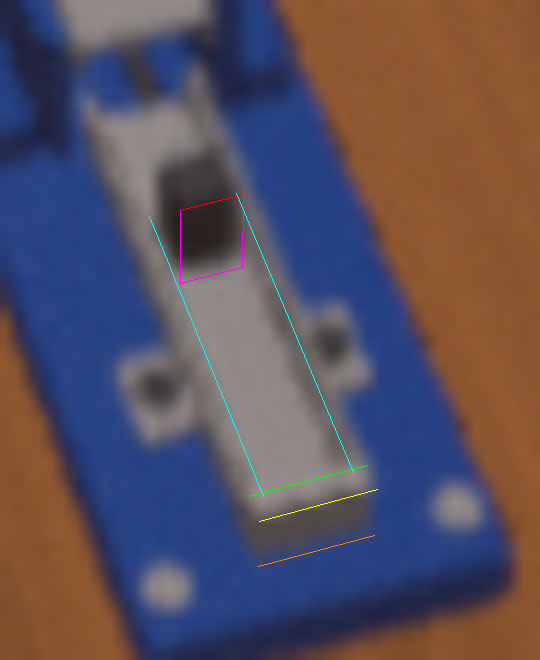

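View pics/ov_top-7.png

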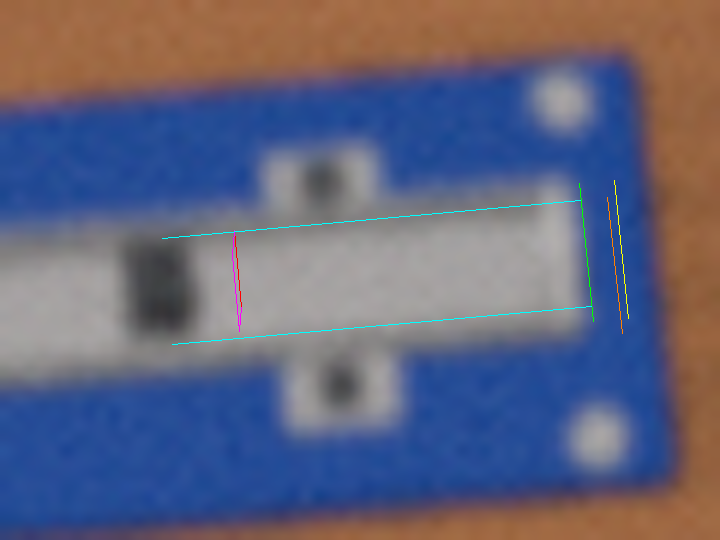

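Estimates:
- Holder at (552.2, 54.1) mm, x axis at 90.27°.
- Magazine offset ≈ -1 mm.
- Strip at (490, -179.3), axis at 91.7°.

Moving toward the strip now, keeping high.

jog_arm(targets="28 -31 0 0 0 -7 1;28 -31 0 0 0 -7 1;28 -31 0 0 0 -7 1;28 -31 0 0 0 -7 1;28 -31 0 0 0 -7 1;28 -31 0 0 0 -7 1;28 -31 0 0 0 -7 1;28 -31 0 0 0 -7 1;10 -40 0 0 0 -7 1;10 -40 0 0 0 -7 1", force=40)

```text
time: 3.83
eef_pos: [0.4377, 0.3184, 0.2325]
tcp_rot: [0.696, 0.718, 0.004, 0.001]
contact_force: [1.1, -0.0, -0.2]
opening: 1.0
```

jog_arm(targets="10 -40 0 0 0 0 1;10 -40 0 0 0 0 1;10 -40 0 0 0 0 1;10 -40 0 0 0 0 1;5 -40 0 0 0 0 1;5 -40 0 0 0 0 1;5 -40 0 0 0 0 1;0 -40 0 0 0 0 1;0 -40 0 0 0 0 1;0 -40 0 0 0 0 1")

```text
time: 4.67
eef_pos: [0.4927, -0.0925, 0.2363]
tcp_rot: [0.698, 0.716, 0.008, 0.005]
contact_force: [-0.0, -0.1, 0.1]
opening: 0.999
```

```bash
cat > st.py <<'E'
import sys
from h import *
from scipy.spatial.transform import Rotation as Ro
np.set_printoptions(precision=2,suppress=True)
def tell(tx,ty,tz,yaw):
    s=get_state(); p=np.array(s["eef_pos"])*1000; R=Ro.from_quat(s["tcp_rot"])
    a=np.radians(yaw); y=[np.cos(a),np.sin(a),0]; z=[0,0,-1]; x=np.cross(y,z)
    D=Ro.from_matrix(np.c_[x,y,z])*R.inv()
    print("t",s["time"],"pos",p,"d",np.array([tx,ty,tz])-p,"rotvec",np.degrees(D.as_rotvec()),"F",np.array(s["contact_force"]),"op",s["opening"])
if __name__=="__main__": tell(*map(float,sys.argv[1:5]))
E
python3 st.py 490 -179.3 60 1.74
```

```text
t 4.6667 pos [492.71 -92.47 236.34] d [  -2.71  -86.83 -176.34] rotvec [-0.21  1.08  0.21] F [-0.04 -0.08  0.1 ] op 0.9985042923299783
```

jog_arm(targets="0 -29 -28 0 1 0 1;0 -29 -28 0 0 0 1;0 -28 -28 0 0 0 1;0 0 -28 0 0 0 1;0 0 -28 0 0 0 1;0 0 -28 0 0 0 1;0 0 0 0 0 0 1;0 0 0 0 0 0 1")

```text
time: 5.33
eef_pos: [0.4939, -0.1952, 0.0693]
tcp_rot: [0.703, 0.711, 0.003, 0.008]
contact_force: [-0.8, 0.2, 0.6]
opening: 1.001
```

```bash
python3 st.py 490 -179.3 30 1.74
```

```text
t 5.3333 pos [ 493.92 -195.19   69.31] d [ -3.92  15.89 -39.31] rotvec [0.36 0.92 1.03] F [-0.77  0.21  0.63] op 1.0007829312314682
```

jog_arm(targets="-4 16 -20 0.3 1 1 1;0 0 0 0 0 0 1;0 0 0 0 0 0 1")

```text
time: 5.58
eef_pos: [0.4919, -0.1785, 0.0515]
tcp_rot: [0.696, 0.718, -0.001, 0.002]
contact_force: [0.7, 0.2, 1.2]
opening: 1.003
```

```bash
python3 st.py 490 -179.3 30 1.74
```

```text
t 5.5833 pos [ 491.89 -178.47   51.55] d [ -1.89  -0.83 -21.55] rotvec [ 0.2   0.12 -0.1 ] F [0.7  0.2  1.22] op 1.0025502819869305
```

jog_arm(targets="-2 -1 -20 0 0 0 0;0 0 -12 0 0 0 0;0 0 -9 0 0 0 0;0 0 0 0 0 0 0;0 0 0 0 0 0 0")

```text
time: 6.0
eef_pos: [0.4944, -0.1794, 0.0144]
tcp_rot: [0.694, 0.72, 0.001, 0.007]
contact_force: [0.0, 0.2, -0.4]
opening: 0.501
```

```bash
python3 st.py 490 -179.3 9 1.74
python3 - <<'E'
from h import *
for c,w in(("side",(260,260,400,400)),("top",(390,210,490,310))):
    p=read_camera(c); x0,y0,x1,y1=w; cv2.imwrite(f"pics/g1{c}.png",cv2.resize(p["pixels"][y0:y1,x0:x1],None,fx=4,fy=4,interpolation=cv2.INTER_CUBIC))
E
```

```text
t 6.0 pos [ 494.39 -179.44   14.36] d [-4.39  0.14 -5.36] rotvec [ 0.51  0.64 -0.35] F [ 0.03  0.16 -0.38] op 0.5012024071125883
```

View pics/g1side.png

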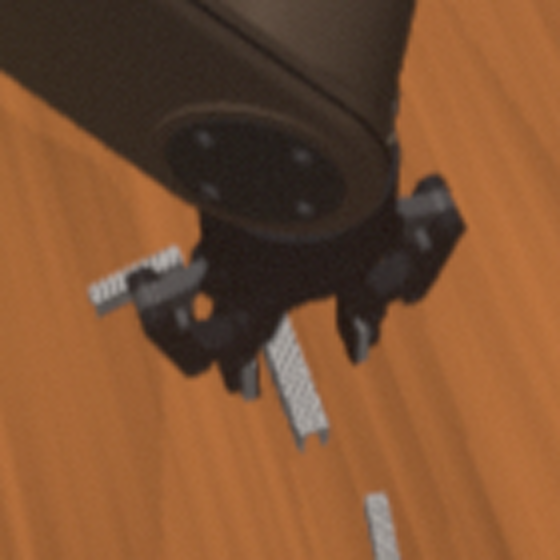

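jog_arm(targets="-4 0 -3 0.5 0.6 -0.4 0;0 0 -1 0 0 0 0;0 0 0 0 0 0 0;0 0 0 0 0 0 0")

```text
time: 6.43
eef_pos: [0.4912, -0.1805, 0.0122]
tcp_rot: [0.697, 0.717, 0.001, 0.001]
contact_force: [0.6, -0.4, -0.6]
opening: 0.498
```

```bash
python3 st.py 490 -179.3 9 1.74
```

```text
t 6.4333 pos [ 491.23 -180.47   12.16] d [-1.23  1.17 -3.16] rotvec [0.07 0.16 0.11] F [ 0.57 -0.4  -0.61] op 0.49842640451342307
```

jog_arm(targets="-1 1 -2 0 0 0 0;0 0 0 0 0 0 -0.4;0 0 0 0 0 0 -1;0 0 0 0 0 0 -1;0 0 0 0 0 0 -1;0 0 0 0 0 0 -1;0 0 0 0 0 0 -1;0 0 0 0 0 0 -1", force=40)

```text
time: 7.1
eef_pos: [0.4905, -0.1797, 0.0106]
tcp_rot: [0.697, 0.717, 0.001, 0.002]
contact_force: [0.2, -0.1, 1.0]
opening: 0.136
```

```bash
python3 st.py 490 -179.3 9 1.74
```

```text
t 7.1 pos [ 490.52 -179.65   10.59] d [-0.52  0.35 -1.59] rotvec [0.1  0.22 0.13] F [ 0.22 -0.09  1.05] op 0.13589613444697646
```

jog_arm(targets="0 0 20 0 0 0 -1;0 0 30 0 0 0 -1;8 20 30 0 0 0 -1;12 30 10 0 0 0 -1;14 30 0 0 0 0 -1;14 30 0 0 0 0 -1;10 20 0 0 0 -1 -1;5 15 0 0 0 0 -1;0 0 0 0 0 0 -1;0 0 0 0 0 0 -1")

```text
time: 7.93
eef_pos: [0.5539, -0.0274, 0.1045]
tcp_rot: [0.705, 0.709, 0.002, 0.001]
contact_force: [-0.3, -0.7, -0.6]
opening: 0.137
```

```bash
python3 st.py 552.5 -25 75 0.27
```

```text
t 7.9333 pos [553.88 -27.43 104.46] d [ -1.38   2.43 -29.46] rotvec [-0.06  0.21 -0.1 ] F [-0.27 -0.69 -0.58] op 0.13690303387204464
```

jog_arm(targets="-1 -2 -20 0 0.2 0 -1;0 0 -17 0 0 0 -1;0 0 0 0 0 0 -1;0 0 0 0 0 0 -1")

```text
time: 8.27
eef_pos: [0.5524, -0.032, 0.067]
tcp_rot: [0.705, 0.709, 0.0, 0.0]
contact_force: [0.5, -0.0, -0.9]
opening: 0.136
```

```bash
python3 st.py 552.5 -30 60 0.27
cat > look.py <<'E'
import sys
from h import *
n=sys.argv[1]
for c,w in(("side",(285,185,375,300)),("top",(225,220,375,290))):
    p=read_camera(c); np.savez(f"pics/{n}{c}.npz",**{k:np.array(p[k]) for k in("pixels","mtx","world_from_camera")})
    x0,y0,x1,y1=w; cv2.imwrite(f"pics/{n}{c}.png",cv2.resize(p["pixels"][y0:y1,x0:x1],None,fx=5,fy=5,interpolation=cv2.INTER_CUBIC))
E
python3 look.py a
```

```text
t 8.2667 pos [552.38 -32.    67.01] d [ 0.12  2.   -7.01] rotvec [ 0.01  0.04 -0.05] F [ 0.53 -0.04 -0.95] op 0.1359158519930994
```

View pics/aside.png

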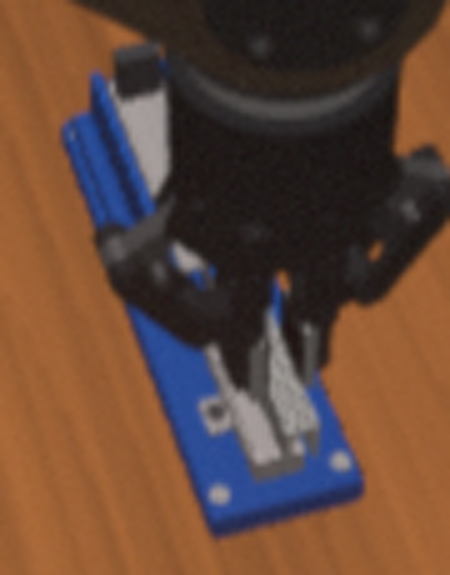

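View pics/atop.png

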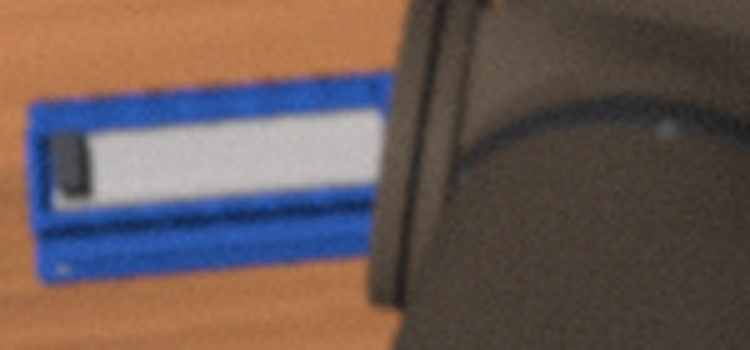

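```bash
cat > ov.py <<'E'
import sys
from h import *
n,cx,cy,zb=sys.argv[1],*map(float,sys.argv[2:5]); T=np.radians(90.27)
d=np.load(f"pics/{n}side.npz"); p={k:d[k] for k in d}
x0,y0,x1,y1=300,240,365,300; F=10
im=cv2.resize(p["pixels"][y0:y1,x0:x1],None,fx=F,fy=F,interpolation=cv2.INTER_CUBIC)
def pt(a,b,z):
    w=np.array([cx+np.cos(T)*a-np.sin(T)*b,cy+np.sin(T)*a+np.cos(T)*b,z])/1000
    return tuple(int(round(v)) for v in ((proj(p,w)-[x0,y0]+.5)*F-.5))
L=lambda a,b,c:cv2.line(im,pt(*a),pt(*b),c,1)
for s in(1,-1):
    L((-33,s*6.5,zb+20),(33,s*6.5,zb+20),(0,255,0)); L((-33,s*6.5,zb),(-33,s*6.5,zb+20),(0,255,0))
L((-33,6.5,zb),(-33,-6.5,zb),(0,0,255)); L((-33,6.5,zb+20),(-33,-6.5,zb+20),(0,255,0))
cv2.imwrite(f"pics/{n}ov.png",im)
E
python3 ov.py a 552.4 -31.65 56.4
```

```text
(no output)
```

View pics/aov.png

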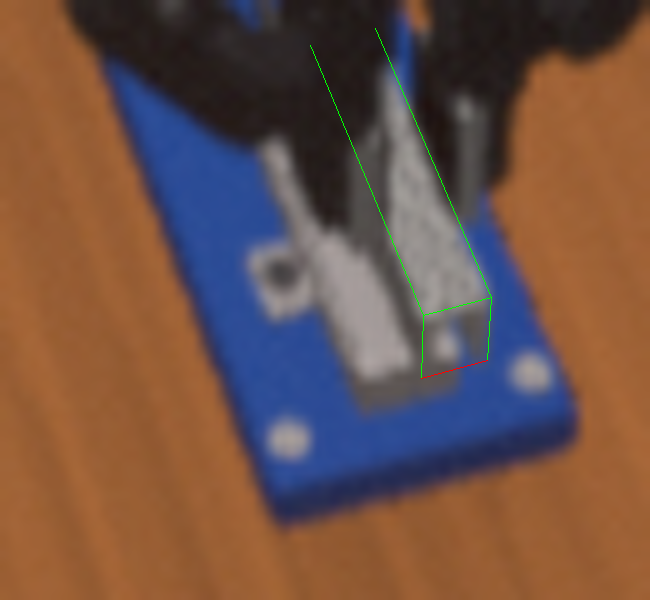

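jog_arm(targets="0 0 -12 0 0 0 -1;0 0 -8 0 0 0 -1;0 0 0 0 0 0 -1;0 0 0 0 0 0 -1")

```text
time: 8.7
eef_pos: [0.554, -0.0334, 0.0482]
tcp_rot: [0.706, 0.709, 0.002, 0.003]
contact_force: [0.3, -1.1, -0.5]
opening: 0.137
```

```bash
python3 st.py 552.2 -23 40.5 0.27
```

```text
t 8.7 pos [554.05 -33.41  48.16] d [-1.85 10.41 -7.66] rotvec [0.09 0.34 0.04] F [ 0.29 -1.11 -0.48] op 0.13669610037692415
```

jog_arm(targets="-2 4 -7 0 0.3 0 -1;0 0 0 0 0 0 -1;0 0 0 0 0 0 -1")

```text
time: 8.95
eef_pos: [0.5522, -0.0291, 0.0407]
tcp_rot: [0.706, 0.708, -0.0, 0.001]
contact_force: [1.0, -0.5, 0.1]
opening: 0.134
```

```bash
python3 st.py 552.2 -23 40.5 0.27
```

```text
t 8.95 pos [552.15 -29.05  40.73] d [ 0.05  6.05 -0.23] rotvec [0.09 0.04 0.05] F [ 1.03 -0.53  0.14] op 0.13445885228337276
```

jog_arm(targets="0 3 0 0 0 0 -1;0 3 0 0 0 0 -1;0 2 0 0 0 0 -1;0 2 0 0 0 0 -1;0 2 0 0 0 0 -1;0 2 0 0 0 0 -1;0 0 0 0 0 0 -1")

```text
time: 9.53
eef_pos: [0.5524, -0.0155, 0.0412]
tcp_rot: [0.705, 0.71, -0.002, 0.003]
contact_force: [-0.6, -2.3, -1.4]
opening: 0.135
```

```bash
python3 st.py 552.2 -2 40.5 0.27
```

```text
t 9.5333 pos [552.35 -15.47  41.18] d [-0.15 13.47 -0.68] rotvec [ 0.4   0.07 -0.14] F [-0.61 -2.29 -1.35] op 0.13482593278846328
```

jog_arm(targets="0 2 0 0 0 0 -1;0 2 0 0 0 0 -1;0 2 0 0 0 0 -1;0 2 0 0 0 0 -1;0 0 0 0 0 0 -1;0 0 0 0 0 0 -1")

```text
time: 10.03
eef_pos: [0.5524, -0.0087, 0.0413]
tcp_rot: [0.704, 0.71, -0.004, 0.004]
contact_force: [0.0, -4.9, -0.8]
opening: 0.137
```

```bash
python3 st.py 552.2 -2 40.5 0.27
```

```text
t 10.0333 pos [552.35  -8.72  41.31] d [-0.15  6.72 -0.81] rotvec [ 0.62  0.06 -0.2 ] F [ 0.02 -4.91 -0.79] op 0.13705433128692068
```

jog_arm(targets="0 2 0 0.5 0 -0.2 -1;0 2 0 0 0 0 -1;0 1 0 0 0 0 -1;0 0 0 0 0 0 -1;0 0 0 0 0 0 -1")

```text
time: 10.45
eef_pos: [0.5523, -0.0049, 0.0411]
tcp_rot: [0.705, 0.709, -0.001, 0.002]
contact_force: [-0.5, -5.2, -0.9]
opening: 0.134
```

```bash
python3 st.py 552.2 -2 40.5 0.27; python3 look.py b
```

```text
t 10.45 pos [552.27  -4.87  41.07] d [-0.07  2.87 -0.57] rotvec [ 0.24  0.04 -0.05] F [-0.47 -5.23 -0.94] op 0.13379318577115157
```

View pics/bside.png

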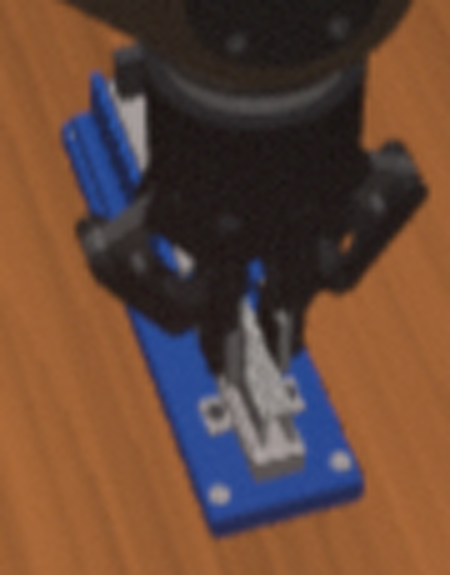

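jog_arm(targets="0 1.5 0 0.2 0 0 -1;0 1.5 0 0 0 0 -1;0 0 0 0 0 0 -1")

```text
time: 10.8
eef_pos: [0.5523, -0.003, 0.0411]
tcp_rot: [0.705, 0.709, -0.001, 0.001]
contact_force: [-0.4, -4.5, -1.4]
opening: 0.133
```

jog_arm(targets="0 1 0 0 0 0 -1;0 0 0 0 0 0 -1")

```text
time: 10.97
eef_pos: [0.5523, -0.0028, 0.0411]
tcp_rot: [0.705, 0.709, -0.001, 0.002]
contact_force: [-1.1, -5.3, -1.5]
opening: 0.135
```

```bash
python3 st.py 552.2 -2 40.5 0.27
```

```text
t 10.9667 pos [552.3   -2.78  41.1 ] d [-0.1   0.78 -0.6 ] rotvec [ 0.22  0.03 -0.11] F [-1.1  -5.34 -1.51] op 0.13485114140115342
```

jog_arm(targets="0 1.5 0 0 0 0 -1;0 0 0 0 0 0 -1")

```text
time: 11.13
eef_pos: [0.5523, -0.0021, 0.0411]
tcp_rot: [0.705, 0.71, -0.002, 0.002]
contact_force: [-0.3, -6.0, -1.5]
opening: 0.133
```

jog_arm(targets="0 1.5 0 0 0 0 -1;0 0 0 0 0 0 -1")

```text
time: 11.3
eef_pos: [0.5524, -0.0016, 0.0412]
tcp_rot: [0.704, 0.71, -0.002, 0.003]
contact_force: [-0.4, -4.7, -1.1]
opening: 0.136
```

```bash
python3 look.py c; python3 st.py 552.2 -2 40.5 0.27;python3 ov.py c 552.3 -1.3 30.5
```

```text
t 11.4 pos [552.34  -1.71  41.22] d [-0.14 -0.29 -0.72] rotvec [ 0.4   0.01 -0.16] F [-0.31 -5.91 -1.64] op 0.1376120554487295
```

View pics/cov.png

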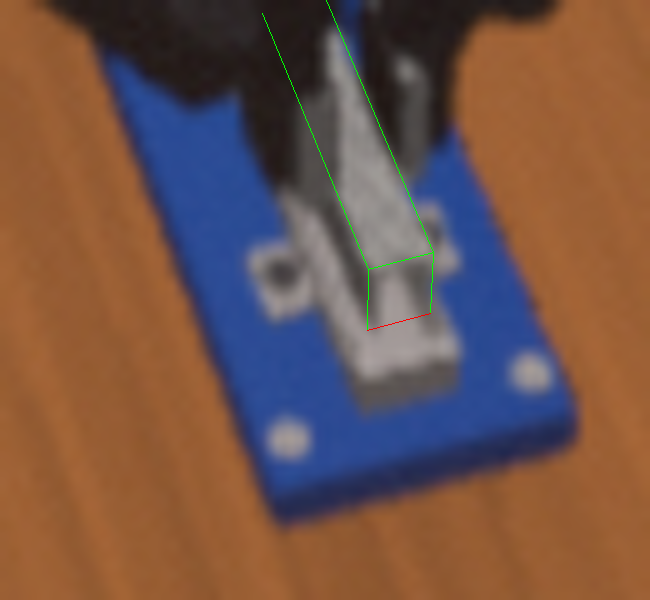

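jog_arm(targets="0 1 -2 0.4 0 -0.1 -1;0 0.8 -2 0 0 0 -1;0 0.8 -1 0 0 0 -1")

```text
time: 11.65
eef_pos: [0.5538, -0.0008, 0.0383]
tcp_rot: [0.705, 0.709, 0.0, 0.002]
contact_force: [-1.6, -5.7, 2.1]
opening: 0.13
```

```bash
python3 st.py 552.2 -2 40.5 0.27
```

```text
t 11.65 pos [553.8   -0.79  38.31] d [-1.6  -1.21  2.19] rotvec [ 0.14  0.14 -0.11] F [-1.61 -5.68  2.05] op 0.13018421097348806
```

jog_arm(targets="-1.7 0.6 0 0 0 0 -1;0 0.6 0 0 0 0 -1")

```text
time: 11.82
eef_pos: [0.5535, -0.0008, 0.039]
tcp_rot: [0.705, 0.71, 0.001, 0.004]
contact_force: [-1.2, -5.9, -2.4]
opening: 0.134
```

```bash
python3 st.py 552.2 -2 40.5 0.27
```

```text
t 11.8167 pos [553.51  -0.78  39.03] d [-1.31 -1.22  1.47] rotvec [ 0.26  0.35 -0.12] F [-1.24 -5.9  -2.42] op 0.13382829258338452
```

jog_arm(targets="-2 0.5 0 0.2 0.4 -0.1 -1;0 0.5 0 0 0 0 -1")

```text
time: 11.98
eef_pos: [0.5527, -0.0009, 0.0394]
tcp_rot: [0.705, 0.709, -0.0, 0.002]
contact_force: [-1.2, -6.3, -1.7]
opening: 0.138
```

```bash
python3 st.py 552.2 -2 40.5 0.27
```

```text
t 11.9833 pos [552.7   -0.85  39.4 ] d [-0.5  -1.15  1.1 ] rotvec [ 0.17  0.14 -0.03] F [-1.18 -6.31 -1.69] op 0.13757229057392148
```

Now straight down, compensating the +x coupling.

jog_arm(targets="-1.5 0.4 -3 0.1 0.2 0 -1;-1 0.4 -2 0 0.1 0 -1;-0.5 0.4 -1 0 0 0 -1")

```text
time: 12.23
eef_pos: [0.5527, -0.0014, 0.0361]
tcp_rot: [0.705, 0.709, -0.0, 0.003]
contact_force: [-2.1, -4.8, 0.9]
opening: 0.136
```

```bash
python3 st.py 552.2 -2 40.5 0.27
```

```text
t 12.2333 pos [552.66  -1.37  36.14] d [-0.46 -0.63  4.36] rotvec [ 0.21  0.2  -0.02] F [-2.08 -4.8   0.93] op 0.135695998028923
```

jog_arm(targets="-1.5 0.6 -3 0.1 0.2 0 -1;-1 0.6 -2 0 0.1 0 -1;-0.5 0.5 -1 0 0 0 -1")

```text
time: 12.48
eef_pos: [0.553, -0.0015, 0.0335]
tcp_rot: [0.705, 0.709, 0.0, 0.003]
contact_force: [-2.1, -5.6, 1.5]
opening: 0.137
```

```bash
python3 st.py 552.2 -2 28.6 0.27; python3 look.py d
```

```text
t 12.4833 pos [552.97  -1.47  33.47] d [-0.77 -0.53 -4.87] rotvec [ 0.26  0.28 -0.02] F [-2.15 -5.58  1.54] op 0.13732129946481947
```

View pics/dside.png

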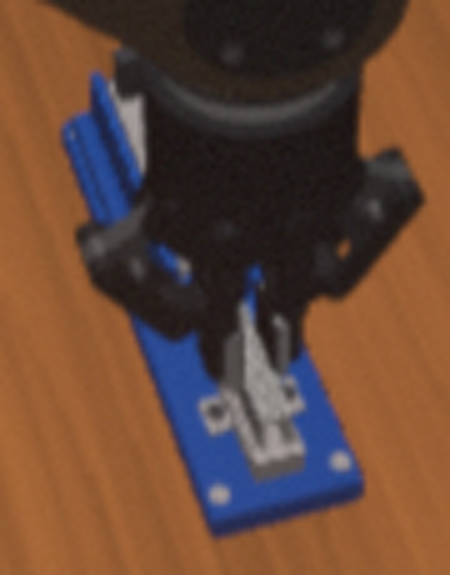

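Going in well: the front end is behind the gate and forces are low. Continuing down.

jog_arm(targets="-1.8 0.6 -3 0.2 0.3 0 -1;-1 0.6 -2 0 0.1 0 -1;-0.5 0.5 -1 0 0 0 -1")

```text
time: 12.83
eef_pos: [0.5531, -0.0015, 0.031]
tcp_rot: [0.705, 0.709, 0.001, 0.003]
contact_force: [-2.0, -5.7, 2.3]
opening: 0.137
```

```bash
python3 st.py 552.2 -2 28.6 0.27
```

```text
t 12.8333 pos [553.14  -1.5   31.  ] d [-0.94 -0.5  -2.4 ] rotvec [ 0.19  0.3  -0.02] F [-2.03 -5.67  2.3 ] op 0.13671239938243251
```

jog_arm(targets="-1.5 0.6 -2.5 0.2 0.3 0 -1;-0.8 0.6 -1 0 0.1 0 -1;-0.3 0.5 -0.5 0 0 0 -1")

```text
time: 13.08
eef_pos: [0.5531, -0.0014, 0.0298]
tcp_rot: [0.705, 0.709, 0.0, 0.002]
contact_force: [-2.2, -5.4, 0.8]
opening: 0.136
```

```bash
python3 st.py 552.2 -2 28.6 0.27
```

```text
t 13.0833 pos [553.11  -1.45  29.8 ] d [-0.91 -0.55 -1.2 ] rotvec [ 0.12  0.18 -0.03] F [-2.2  -5.36  0.81] op 0.13577420709704893
```

jog_arm(targets="-1 0.6 -1.5 0.1 0.2 0 -1;-0.4 0.5 -1 0 0 0 -1;0 0.5 -0.5 0 0 0 -1")

```text
time: 13.33
eef_pos: [0.5533, -0.0014, 0.0292]
tcp_rot: [0.705, 0.709, -0.0, 0.002]
contact_force: [-2.5, -5.2, 1.3]
opening: 0.137
```

```bash
python3 st.py 552.2 -2 28.6 0.27
```

```text
t 13.3333 pos [553.33  -1.35  29.17] d [-1.13 -0.65 -0.57] rotvec [ 0.14  0.12 -0.07] F [-2.52 -5.19  1.26] op 0.1371507047341484
```

jog_arm(targets="-1.5 0.6 -1.5 0.1 0.1 0 -1;-0.8 0.5 -1.2 0 0 0 -1;0 0.5 -1 0 0 0 -1")

```text
time: 13.58
eef_pos: [0.5535, -0.0014, 0.0285]
tcp_rot: [0.705, 0.709, 0.001, 0.003]
contact_force: [-3.9, -5.4, 5.3]
opening: 0.136
```

```bash
python3 st.py 552.2 -2 28.6 0.27
```

```text
t 13.5833 pos [553.48  -1.37  28.52] d [-1.28 -0.63  0.08] rotvec [ 0.17  0.27 -0.08] F [-3.87 -5.42  5.31] op 0.13588853685280247
```

jog_arm(targets="0 0 0 0 0 0 -0.5;0 0 0 0 0 0 -0.4;0 0 0 0 0 0 -0.3;0 0 0 0 0 0 -0.3;0 0 0 0 0 0 -0.3")

```text
time: 14.0
eef_pos: [0.5546, 0.0022, 0.0297]
tcp_rot: [0.706, 0.708, 0.004, 0.001]
contact_force: [0.4, -0.7, -0.1]
opening: 0.351
```

```bash
python3 st.py 552.2 -2 28.6 0.27; python3 look.py e
```

```text
t 14.0 pos [554.57   2.2   29.66] d [-2.37 -4.2  -1.06] rotvec [-0.29  0.43  0.15] F [ 0.43 -0.74 -0.05] op 0.3509362406858093
```

View pics/eside.png

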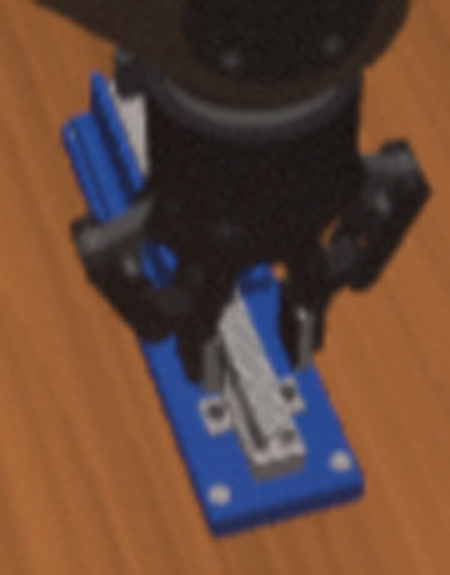

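jog_arm(targets="0 0 15 0 0 0 -0.3;0 0 30 0 0 0 -0.3;0 0 35 0 0 0 -0.3;-1 20 15 0 0 0 -1;-2 35 0 0 0 0 -1;0 35 0 0 0 0 -1;0 35 0 0 0 0 -1;0 35 0 0 0 0 -1;0 10 0 0 0 0 -1;0 0 0 0 0 0 -1")

```text
time: 14.93
eef_pos: [0.5499, 0.1794, 0.1299]
tcp_rot: [0.708, 0.706, 0.007, -0.0]
contact_force: [-1.3, -1.4, -0.6]
opening: 0.001
```

```bash
python3 st.py 551.6 188 54 0.27; python3 look.py f
```

```text
t 14.9333 pos [549.94 179.38 129.94] d [  1.66   8.62 -75.94] rotvec [-0.58  0.51  0.49] F [-1.32 -1.4  -0.6 ] op 0.001245788685540592
```

View pics/fside.png

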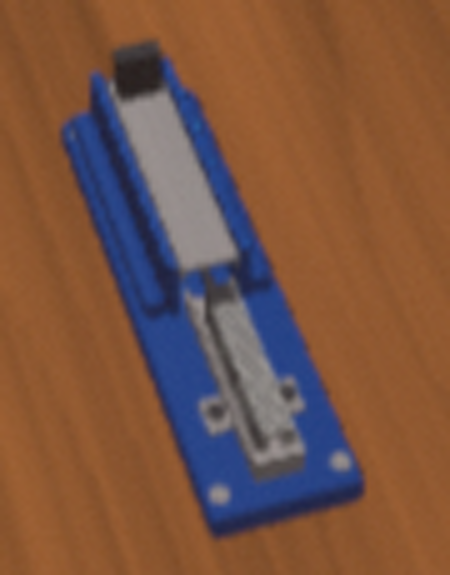

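View pics/ftop.png

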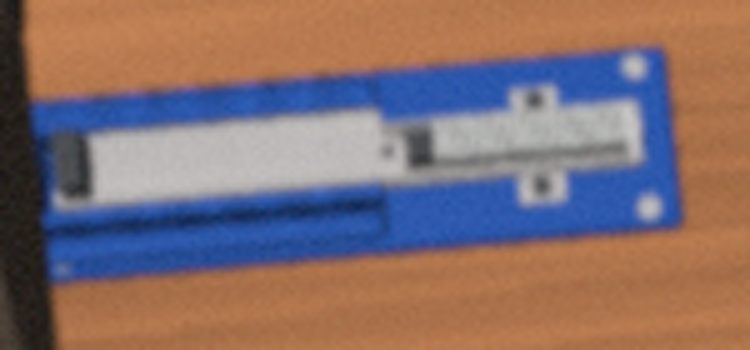

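The strip lies in the channel with the follower right behind it. I'll check the seated height with an overlay at z 18–38 mm.

```bash
python3 ov.py f 552.6 -3.9 18
```

```text
(no output)
```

View pics/fov.png

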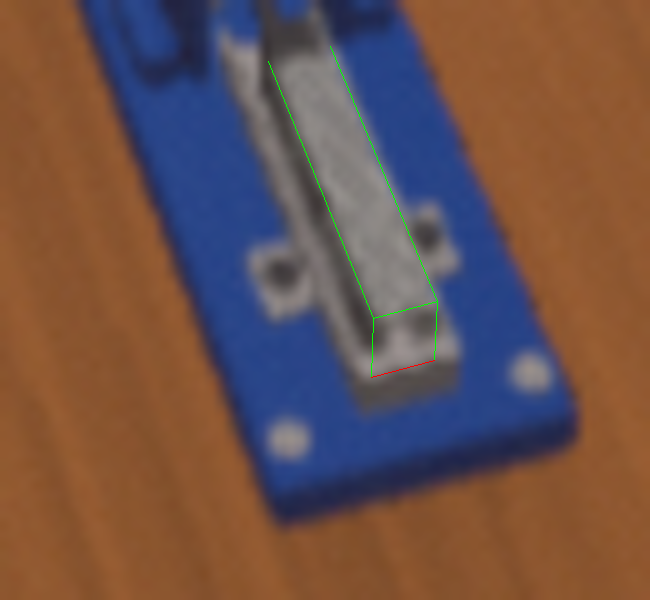

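Both ends match the seated pose: flat and at the gate. Now to the rail tab.

jog_arm(targets="2 8 0 -0.6 0.5 0.5 -1;0 0 -25 0 0 0 -1;0 0 -25 0 0 0 -1;-1 0 -18 0 0.3 0 -1;0 0 0 0 0 0 -1;0 0 0 0 0 0 -1")

```text
time: 15.53
eef_pos: [0.5545, 0.1791, 0.0609]
tcp_rot: [0.709, 0.705, -0.003, 0.0]
contact_force: [0.9, -0.3, -0.3]
opening: -0.001
```

```bash
python3 st.py 551.6 185 54 0.27;  python3 look.py g
```

```text
t 15.5333 pos [554.45 179.12  60.94] d [-2.85  5.88 -6.94] rotvec [ 0.25 -0.23  0.59] F [ 0.88 -0.25 -0.26] op -0.0009322238761949837
```

View pics/gside.png

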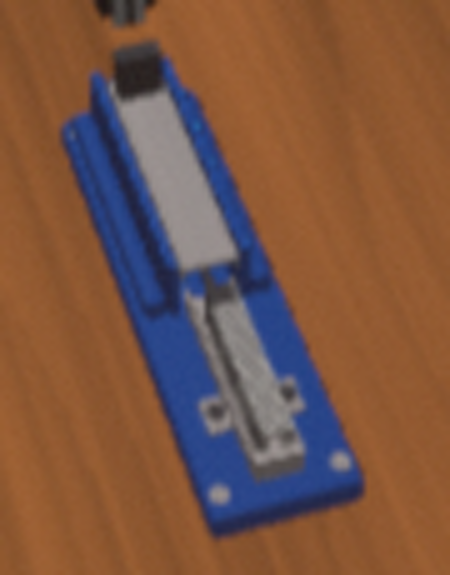

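jog_arm(targets="-3 0 -7 0.2 -0.2 0.5 -1;0 0 -1 0 0 0 -1;0 -3 0 0 0 0 -1;0 -3 0 0 0 0 -1;0 -3 0 0 0 0 -1;0 -3 0 0 0 0 -1;0 -3 0 0 0 0 -1")

```text
time: 16.22
eef_pos: [0.5549, 0.1636, 0.0586]
tcp_rot: [0.706, 0.709, 0.004, 0.003]
contact_force: [0.5, 2.9, -2.2]
opening: -0.001
```

```bash
python3 st.py 551.6 78 54 0.27
```

```text
t 16.2167 pos [554.86 163.57  58.56] d [ -3.26 -85.57  -4.56] rotvec [-0.09  0.6   0.04] F [ 0.47  2.91 -2.22] op -0.0006623475304034409
```

jog_arm(targets="-1 -5 -1 0 0.3 0 -1;-1 -6 -0.5 0 0.3 0 -1;-0.5 -7 -0.5 0 0 0 -1;-0.5 -8 0 0 0 0 -1;0 -8 0 0 0 0 -1;0 -8 0 0 0 0 -1")

```text
time: 16.72
eef_pos: [0.5544, 0.1204, 0.0584]
tcp_rot: [0.706, 0.708, 0.005, 0.0]
contact_force: [1.5, 2.4, -0.2]
opening: 0.001
```

```bash
python3 st.py 551.8 78 54 0.27
```

```text
t 16.7167 pos [554.36 120.4   58.38] d [ -2.56 -42.4   -4.38] rotvec [-0.39  0.41  0.05] F [ 1.55  2.39 -0.16] op 0.0006825375326002347
```

jog_arm(targets="-1 -7 -1 -0.4 0.4 0 -1;-0.5 -7 -0.5 0 0 0 -1;0 -6 0 0 0 0 -1;0 -5 0 0 0 0 -1;0 -4 0 0 0 0 -1")

```text
time: 17.13
eef_pos: [0.5534, 0.0868, 0.0575]
tcp_rot: [0.707, 0.708, 0.0, 0.001]
contact_force: [0.3, 3.9, 0.9]
opening: -0.003
```

```bash
python3 st.py 551.8 75 54 0.27; python3 look.py i
```

```text
t 17.1333 pos [553.36  86.76  57.48] d [ -1.56 -11.76  -3.48] rotvec [0.04 0.05 0.18] F [0.32 3.89 0.85] op -0.003259082239876687
```

View pics/iside.png

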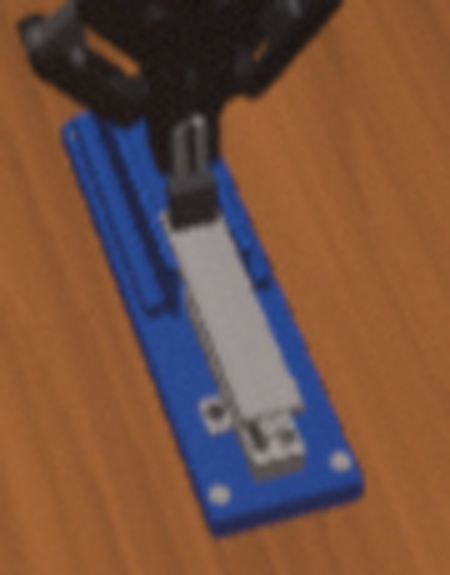

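The rail is passing over the strip and is about 10 mm from shut.

jog_arm(targets="0 -3 0 0 0 0 -1;0 -3 0 0 0 0 -1;0 -2 0 0 0 0 -1;0 -1.5 0 0 0 0 -1")

```text
time: 17.57
eef_pos: [0.5525, 0.0773, 0.0571]
tcp_rot: [0.707, 0.708, -0.0, -0.001]
contact_force: [1.2, 7.7, 1.6]
opening: -0.002
```

jog_arm(targets="0 -2 0 0 0 0 -1;0 -2 0 0 0 0 -1")

```text
time: 17.73
eef_pos: [0.5525, 0.0773, 0.0572]
tcp_rot: [0.708, 0.706, 0.003, -0.004]
contact_force: [1.6, 9.9, 1.1]
opening: 0.001
```

jog_arm(targets="0 -2 0 0 0 0 -1;0 -2 0 0 0 0 -1")

```text
time: 17.9
eef_pos: [0.5526, 0.0774, 0.0573]
tcp_rot: [0.709, 0.706, 0.007, -0.006]
contact_force: [1.4, 8.1, 0.9]
opening: 0.003
```

jog_arm(targets="0 6 0 0 0 0 -1;0 15 0 0 0 0 -1;0 15 10 0 0 0 -1;0 20 30 0 0 0 -1;0 30 25 0 0 0 -1;0 35 10 0 0 0 -1;0 30 0 0 0 0 -1;0 0 0 0 0 0 -1;0 0 0 0 0 0 -1")

```text
time: 18.65
eef_pos: [0.5454, 0.2305, 0.1311]
tcp_rot: [0.708, 0.706, -0.004, -0.007]
contact_force: [0.1, -0.5, -1.1]
opening: 0.003
```

```bash
python3 look.py j
cat > ovr.py <<'E'
from h import *
T=np.radians(90.27)
for c,(x0,y0,x1,y1) in(("side",(295,200,365,295)),("top",(250,225,370,285))):
    d=np.load(f"pics/j{c}.npz"); p={k:d[k] for k in d}; F=6
    im=cv2.resize(p["pixels"][y0:y1,x0:x1],None,fx=F,fy=F,interpolation=cv2.INTER_CUBIC)
    def pt(a,b,z):
        w=np.array([552.2+np.cos(T)*a-np.sin(T)*b,54.1+np.sin(T)*a+np.cos(T)*b,z])/1000
        return tuple(int(round(v)) for v in ((proj(p,w)-[x0,y0]+.5)*F-.5))
    for a,h,z in((-94,12,43.5),(3,10,68),(13,10,68)): cv2.line(im,pt(a,-h,z),pt(a,h,z),(0,255,0),1)
    cv2.imwrite(f"pics/jov{c}.png",im)
E
python3 ovr.py
```

```text
(no output)
```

View pics/jovside.png

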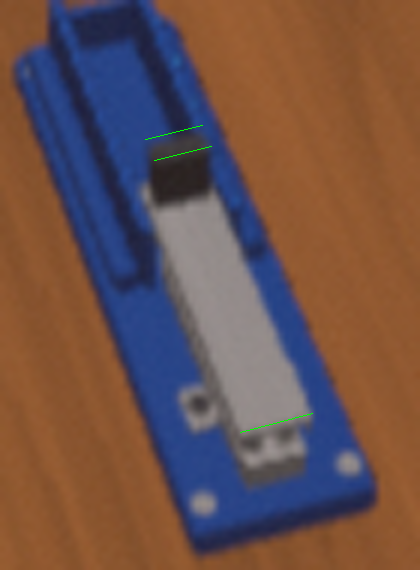

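View pics/jovtop.png

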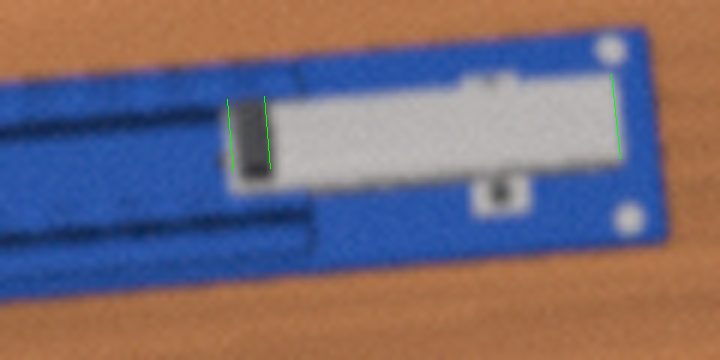

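The rail front edge lies on the predicted fully-shut line in both views. One last full look for the bystanders.

Run:
```python
from h import *
a=cv2.imread("pics/side0.png").astype(int); p=read_camera("side"); cv2.imwrite("pics/end.png",p["pixels"])
b=p["pixels"].astype(int)
for n,(x,y,r) in dict(bowl=(416,212,30),cube=(440,318,24),tw=(260,176,28)).items():
    s=np.s_[y-r:y+r,x-r:x+r]; print(n,np.abs(a[s]-b[s]).mean())
```

```text
bowl 2.745
cube 2.541087962962963
tw 2.4404761904761907
```

View pics/end.png

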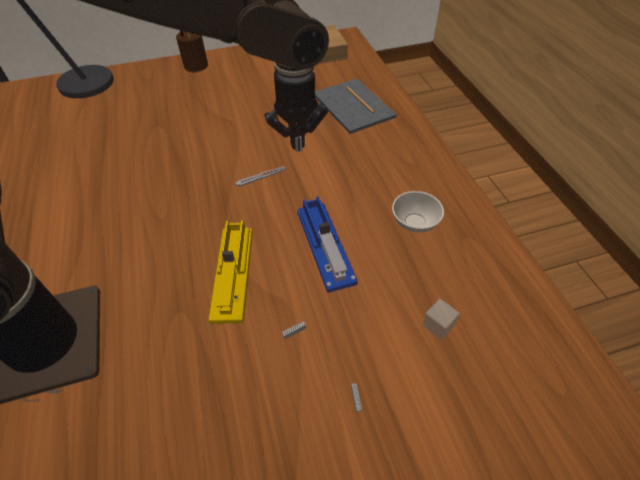

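The blue holder at (325,245) is shut, and the bowl, cube and tweezers have not moved. The arm is clear of everything, so I'm handing in.

```bash
python3 -c "
from plant import *
print(sign_off())"
```

```text
the job is handed in; nothing more can be done
None
```

The staple strip is loaded in the blue holder's magazine, the cover rail is fully shut over it, and the job is handed in at about 19 s.

- **Loading:** I gripped the largest strip with 40 N and pushed the follower back with its end. The measured force was about 6 N. I then lowered the strip behind the gate and let go.
- **Forces while lowering:** There was slight side contact with a channel wall. The measured forces stayed at about 4 N sideways and 5 N at the floor, against the 25 N limit.
- **Seating check:** Before closing, the side-camera overlay matched the strip lying flat on the channel floor against the gate, with the follower behind it.
- **Rail:** I pushed the tab until it stopped moving, at about 10 N, then backed off. The rail's front edge lies on the predicted shut line in both cameras. The tab's image is about 1 mm off my overlay, which is within the calibration error.
- **Bystanders:** The patches around the bowl, glass cube and tweezers look the same in the first and last side pictures. The difference is at noise level.

No check failed.

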